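# Rock test of two equipment covers

## Task

One of the two aluminium covers on the black granite plate is bowed: press down on their ends to find the one that rocks. Rock that one on the plate by pressing its blue-striped end right down, then its plain end right down, and then set it down (do not drop it) lying inside the orange scrap tray. Leave the flat cover lying on the granite plate and the other things on the table as they are.

Things in the scene. Friction and masses are not known exactly. Their poses are not given: they have to be found in the camera images.
- plate: black granite plate, 260 (x) x 310 (y) x 50 mm high, fixed. Origin: centre of its underside, z up. Two covers lie on it. The flat one stays still when pressed. The bowed one rests on its flat middle 50 mm; both ends bend up 5 degrees, 6 mm clear; 1 to 4 N near an end tips it 5 degrees, that end down on the plate, the other 15 mm up; let go, it falls back
- tray: orange scrap tray, fixed, 250 mm (x) by 160 mm (y), 25 mm high outside, walls and floor 4 mm thick, open on top. Origin: centre of its underside, z up
- cover_1: cover 1: aluminium cover, 180 (its x) x 90 (y) x 6 mm thick, about 0.32 kg, with a black grip block on its middle (48 mm along x, 14 mm wide, top 36 mm above the underside) and a 16 mm blue stripe across its -x end. Origin: centre of the underside, z up. It lies on the plate roughly along world x, blue end nearer the robot. It may be the flat or the bowed one (see plate): find out
- cover_2: cover 2: aluminium cover, 180 (its x) x 90 (y) x 6 mm thick, about 0.32 kg, with a black grip block on its middle (48 mm along x, 14 mm wide, top 36 mm above the underside) and a 16 mm blue stripe across its -x end. Origin: centre of the underside, z up. It lies on the plate roughly along world x, blue end nearer the robot. It may be the flat or the bowed one (see plate): find out
- cover_1_blue (a point): middle of the blue-striped (-x) edge of cover 1, on its underside, 90 mm from the cover's centre
- cover_1_plain (a point): middle of the plain (+x) edge of cover 1, on its underside, 90 mm from the cover's centre
- cover_2_blue (a point): middle of the blue-striped (-x) edge of cover 2, on its underside, 90 mm from the cover's centre
- cover_2_plain (a point): middle of the plain (+x) edge of cover 2, on its underside, 90 mm from the cover's centre
- radio: yellow handheld radio lying on its back, 115 x 58 x 32 mm, with a 110 mm aerial from its +x end; origin under the centre of the yellow case. A bystander, not to be disturbed
- hexset: steel hex keys in a red plastic holder, 35 x 100 mm, up to 95 mm high; origin under its centre. A bystander, not to be disturbed
Things that resemble listed ones, but are neither listed nor needed, are in the scene too. What is shaped like the cover_2 but pink or turquoise is not meant.

How it is judged:
By the outcome, as a careful person would: the job done as asked, in the order asked, and still so for the second after the job is handed in, with the robot touching nothing.
It also fails if it takes over 51 s, if anything falls off the work surface, if the arm or the gripper's body presses on something with over 40 N, if the wrist force passes 120 N, or if a joint passes its speed limit or range.

## Robot

A 7-joint arm with a two-finger parallel gripper is mounted at the origin on the work surface. World frame = base frame: x ahead of the robot, y to its left, z up, the work surface at z = 0. Lengths are in mm, angles in rad, forces in N, time in s.
With the tool pointing down it reaches from about 425 to 875 mm from the base axis. Payload 8.4 kg.
Tool frame: the origin (TCP) lies midway between the tips of the shut fingers; the grasp point (between the pads) lies 19 mm behind it (arm.grip_point_offset is the distance from the TCP to the grasp point, in mm); z points along the fingers, y is the line along which they close (so a half turn about z gives the same grasp; the last joint's range is limited). The gripper opens to 85 mm and grips with 20 to 120 N. Pads are 22 mm wide; open, the fingers measure 114 mm over their backs; the gripper's body (76 mm by 85 mm) begins 54 mm behind the grasp point. The pads swing forward as they close: fully open they stand 13 mm farther back than shut.
Start: joints at [-1.249, 0.333, 0.04, 1.465, -0.013, 1.343, -0.059], TCP at [265.517, 593.266, 231.308] pointing down, gripper open.
Joint ranges: [-2.58, 2.58], [-0.38, 2.09], [-1.3, 1.39], [0.25, 2.4], [-1.5, 4.64], [0.08, 2.09], [-2.65, 2.65]. Speed limits (rad/s): [2.22, 2.22, 2.79, 2.79, 3.14, 3.14, 3.14].

## Interface

Orientations are given as [roll, pitch, yaw] about the fixed x, y, z axes, in that order (R = Rz(yaw) Ry(pitch) Rx(roll)).
In Python, from bench import arm gives the robot as it stands. The module is installed in compiled form; this text tells all that it offers.
- The arm moves only by the tool drive_tool, never from a script. Its argument "motion" is text: rows parted by semicolons, each of 4 numbers parted by spaces: the shift along the tool's x, y, z in cm, then the turn about the tool's z in degrees. In form: dx dy dz yaw; .... A call has 1 to 10 rows; each row shifts and turns the commanded pose from where the row before left it, along the tool's axes as they then stand; what a row does not reach is not made up. A row lasts 1/12 s, in which the tool goes at most 41.7 mm and 7.16 degrees, less where a joint would pass 70% of its speed; a pose out of reach is approached as far as the arm can. A call is refused whole if a number of a shift passes 4.17 or a number of a turn 7.16, either way. A call with a gripper value outside its range is refused whole. "gripper" is the gripper's target within -1 to 1 (fully open at 1, half-way at 0, shut at -1), set as the call begins (left out, the last holds). The fingers move at their own pace and stop on an object; "grip_force" is the grip in N (left out, the last holds). Time passes only in rows, so rows that do not move let the fingers close. It gives the time, the measured TCP pose, the force, the opening and the grip force at its end, in the units of the state.
- arm.state(): the state, without advancing time (a new reading comes with each control period).
- arm.read_camera(name): name is "scene" or "top"; returns (picture, depth): 384x512x3 uint8, red, green, blue; 384x512 float32, mm along the optical axis (not along the pixel's ray), 0 where there is no reading.
- arm.camera_params(name): a dict with "fx", "fy", "cx", "cy" (pixels), "view" (4x4, takes a point from world to camera coordinates). Camera axes: x right, y down, z forward; pixel columns grow to the right and rows downward; lengths in mm; the calibration is good to about 2 mm. A picture is of the moment at which its call begins. camera_params takes no time and is no camera call.
- arm.sign_off(): hands the job in; it is judged then, once.
The state is a dict: "time": time; "qpos": joint angles; "joint_velocities": joint speeds; "effort": joint torques, N m; "tool_pos": TCP position; "tool_rot": TCP orientation; "wrist_force": force on the tool from outside, world axes, zero at the start; "ft_torque": the same for the moment, N m; "gripper_width": finger opening in mm; "gripper_force": force on a finger pad.
Only numpy, scipy, OpenCV 4.12 (cv2) and the standard library are available. Lean on these libraries where they do the work, as an engineer would, in place of code of your own. Each camera call takes 0.05 s, during which the arm holds its last target. There are 200 camera calls.

## Working session

There is one attempt and no reset: what is moved stays moved. The work goes in short steps, Python scripts to look and compute and a tool call to move; the robot and the scene stay as the last step left them, time stands still between calls to the robot, and variables do not carry over. Pictures are saved under pics/ and viewed, at most 10 in all, crops included, and the job is handed in when it is done.

Besides the shell and the picture viewer there is one more tool, called after "Request:" by a JSON object that holds its "op" and its "data", one argument or row to a line. drive_tool: Moves the arm, as the interface text tells. Its arguments: {"type":"object","properties":{"motion":{"type":"string"},"gripper":{"type":"number"},"grip_force":{"type":"number"}},"required":["motion"]}

```bash
mkdir -p pics; cat > h.py <<'E'
import numpy as np, cv2
from bench import arm
def snap(n,f):
    p,d=arm.read_camera(n); np.savez(f'{f}.npz',p=p,d=d); return p,d
def world(n,d,u,v,z=None):
    c=arm.camera_params(n); V=np.array(c["view"]); R,t=V[:3,:3],V[:3,3]
    r=np.array([(u-c["cx"])/c["fx"],(v-c["cy"])/c["fy"],1])
    if z is None: return R.T@(r*d[int(v),int(u)]-t)
    o=-R.T@t; q=R.T@r; return o+q*(z-o[2])/q[2]
E
python3 - <<'E'
from h import *
p,d=snap("top","t0"); cv2.imwrite('pics/t0.png',cv2.resize(p[:,:,::-1],(800,600)))
p,d=snap("scene","s0"); cv2.imwrite('pics/s0.png',cv2.resize(p[:,:,::-1],(800,600)))
print(arm.state())
E
```

```text
{'time': 0.1, 'qpos': array([-1.24917614,  0.33382494,  0.03990734,  1.46616534, -0.01339213,
        1.34333268, -0.0585015 ]), 'joint_velocities': array([-0.00036468, -0.00219003,  0.00036439, -0.00198868, -0.00156006,
       -0.00083376, -0.00144354]), 'effort': array([ 3.17452577e-03, -6.60013890e+01,  1.36970982e+00, -4.06474471e+01,
        1.69238693e-02,  8.78547435e-03, -1.26600204e-05]), 'tool_pos': array([265.40606977, 592.89114096, 230.52915091]), 'tool_rot': array([-3.14013303e+00,  1.15738326e-04,  2.72072530e+00]), 'wrist_force': array([ 0.33153105, -0.6735595 ,  0.19445513]), 'ft_torque': array([-0.05128249,  0.03828003, -0.00392192]), 'gripper_force': 0.0, 'gripper_width': 85.3707895686559}
```

View pics/t0.png

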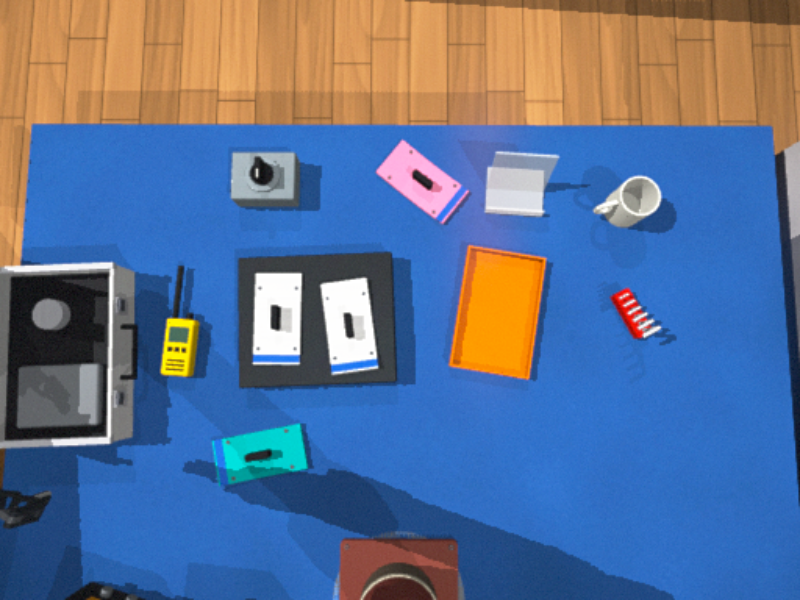

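View pics/s0.png

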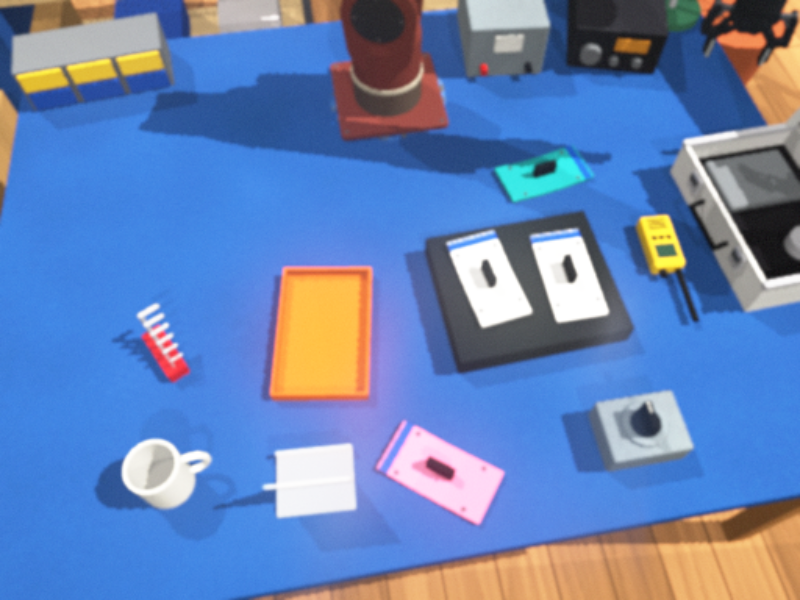

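The candidates, in the 800x600 top picture, are white covers at (277,318) and (349,325), pink at (422,180), turquoise at (260,455) and a grey bracket at (518,190). The two white ones on the black plate are the ones meant. The tray is at (498,312), the radio at (180,345) and the hex keys at (635,315).

```bash
python3 - <<'E'
from h import *
f=np.load('t0.npz'); p,d=f['p'],f['d']
np.set_printoptions(precision=1,suppress=True)
def W(mask):
    v,u=np.nonzero(mask); return np.array([world("top",d,a,b) for a,b in zip(u,v) if d[b,a]>0])
def rect(P): 
    c,s,a=cv2.minAreaRect(P[:,:2].astype(np.float32)); return np.array(c),s,a
roi=np.zeros(d.shape,bool); roi[160:250,152:256]=1
hsv=cv2.cvtColor(p,cv2.COLOR_RGB2HSV)
nb=((hsv[...,2]>110)&roi).astype(np.uint8)
nb=cv2.morphologyEx(nb,cv2.MORPH_CLOSE,np.ones((9,9)))
n,l,s,_=cv2.connectedComponentsWithStats(nb)
for i in range(1,n):
    if s[i,4]<600: continue
    m=(l==i); P=W(m); c,sz,a=rect(P); print('cover',s[i],c,sz,a)
    cn=cv2.boxPoints((tuple(c),sz,a)); print(cn)
    e=max([cn[1]-cn[0],cn[2]-cn[1]],key=np.linalg.norm); e/=np.linalg.norm(e); e*=np.sign(e[0]); print('yaw deg',np.degrees(np.arctan2(e[1],e[0])))
    n2=np.array([-e[1],e[0]]); q=P[:,:2]-c; t=q@e; w=q@n2
    for k in range(-90,90,15):
        g=(t>=k)&(t<k+15)&(abs(w)>20)&(abs(w)<40); print(k,g.sum(),np.median(P[g,2]),P[g,2].std())
    b=P[P[:,2]>72]; print('block',len(b),b.mean(0),rect(b))
o=(hsv[...,0]<18)&(hsv[...,0]>5)&(hsv[...,1]>180); o[:150]=0;o[250:]=0;o[:,:280]=0;o[:,360:]=0
P=W(o); print('tray',rect(P)); print(cv2.boxPoints(cv2.minAreaRect(P[:,:2].astype(np.float32))),np.percentile(P[:,2],[1,50,99]))
im=p[150:255,145:360,::-1]; cv2.imwrite('pics/c.png',cv2.resize(im,None,fx=3.7,fy=3.7,interpolation=cv2.INTER_CUBIC))
E
```

```text
Traceback (most recent call last):
  File "h.py", line 6, in world
    c=arm.camera_params(n); V=np.array(c["view"]); R,t=V[:3,:3],V[:3,3]
ValueError: time passes only in moves, steps and waits
```

```bash
cat > h.py <<'E'
import numpy as np, cv2, functools
from bench import arm
cp=functools.lru_cache(None)(lambda n: arm.camera_params(n))
np.set_printoptions(precision=1,suppress=True)
def snap(n,f):
    p,d=arm.read_camera(n); np.savez(f'{f}.npz',p=p,d=d); return p,d
def cloud(n,d,m=None):
    c=cp(n); V=np.array(c["view"]); R,t=V[:3,:3],V[:3,3]
    v,u=np.nonzero((d>0) if m is None else (m&(d>0))); z=d[v,u]
    return (np.c_[(u-c["cx"])/c["fx"]*z,(v-c["cy"])/c["fy"]*z,z]-t)@R
def onplane(n,u,v,z):
    c=cp(n); V=np.array(c["view"]); R,t=V[:3,:3],V[:3,3]
    o=-R.T@t; q=R.T@np.array([(u-c["cx"])/c["fx"],(v-c["cy"])/c["fy"],1]); return o+q*(z-o[2])/q[2]
def rect(P):
    c,s,a=cv2.minAreaRect(P[:,:2].astype(np.float32)); b=cv2.boxPoints((c,s,a))
    e=max([b[1]-b[0],b[2]-b[1]],key=np.linalg.norm); e=e/np.linalg.norm(e)*(1 if e[0]>0 else -1)
    return np.array(c),np.array(s),e,np.degrees(np.arctan2(e[1],e[0]))
E
cat > m.py <<'E'
from h import *
f=np.load('t0.npz'); p,d=f['p'],f['d']
roi=np.zeros(d.shape,bool); roi[160:250,152:256]=1
hsv=cv2.cvtColor(p,cv2.COLOR_RGB2HSV)
nb=((hsv[...,2]>110)&roi).astype(np.uint8)
nb=cv2.morphologyEx(nb,cv2.MORPH_CLOSE,np.ones((9,9)))
n,l,s,_=cv2.connectedComponentsWithStats(nb)
for i in range(1,n):
    if s[i,4]<600: continue
    P=cloud("top",d,l==i); c,sz,e,a=rect(P); print('cover',s[i],c,sz,'yaw',a)
    q=P[:,:2]-c; t=q@e; w=q@np.array([-e[1],e[0]])
    for k in range(-90,90,15):
        g=(t>=k)&(t<k+15)&(abs(w)>20)&(abs(w)<40); print(k,g.sum(),np.median(P[g,2]),P[g,2].std())
    b=P[P[:,2]>74]; print('block',len(b),b.mean(0),rect(b) if len(b)>3 else '')
o=(hsv[...,0]<18)&(hsv[...,0]>5)&(hsv[...,1]>180); o[:150]=0;o[250:]=0;o[:,:280]=0;o[:,360:]=0
P=cloud("top",d,o); print('tray',rect(P),np.percentile(P[:,2],[1,50,99]))
im=p[150:255,145:360,::-1]; cv2.imwrite('pics/c.png',cv2.resize(im,None,fx=3.7,fy=3.7,interpolation=cv2.INTER_CUBIC))
E
python3 m.py
```

```text
cover [ 152  160  104   90 4973] [552.7 171.5] [290.8 338.4] yaw -89.683525
-90 56 56.64725928573668 4.305316956051523
-75 70 57.02842024056031 11.658937338732184
-60 62 56.71464801905739 2.0370141116728626
-45 61 56.09123979642875 1.8767350345242322
-30 29 55.82678314953631 3.731338754214406
-15 0 nan nan
0 0 nan nan
15 35 57.18335346528162 4.521238954632355
30 64 57.7313033595136 2.456102664480199
45 68 57.50177889117335 2.4138673765254457
60 57 58.759779019101124 14.04437838851761
75 69 58.03980461478783 11.651336107356446
block 165 [541.4 173.3  85.2] (array([541.2, 169.2]), array([161.9,  46.4]), array([0.1, 1. ], dtype=float32), np.float32(84.52106))
tray (array([ 567.2, -199.2]), array([160.8, 248.5]), array([ 1. , -0.2], dtype=float32), np.float32(-9.35592)) [-0.6  5.4 28.3]
  return _methods._mean(a, axis=axis, dtype=dtype,
  ret = ret.dtype.type(ret / rcount)
  ret = _var(a, axis=axis, dtype=dtype, out=out, ddof=ddof,
  arrmean = um.true_divide(arrmean, div, out=arrmean,
  ret = ret.dtype.type(ret / rcount)
```

View pics/c.png

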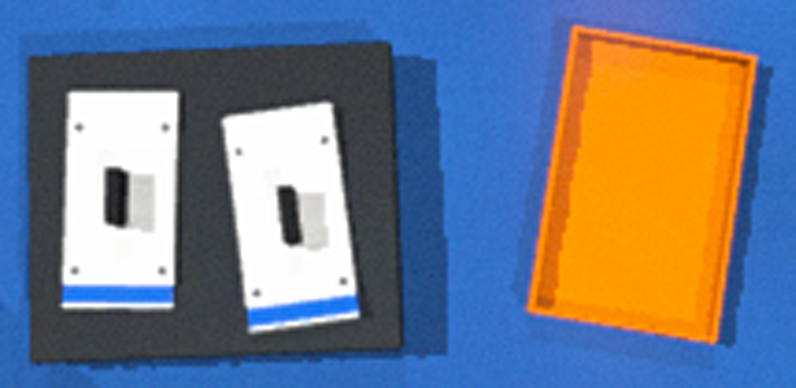

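The crop shows both white covers with their blue stripes at the bottom, nearer the robot. Their blocks are at (116,197) and (289,215). The tray is at (643,185).

```bash
sed -i 's/roi\[160:250,152:256\]/roi[170:240,160:246]/; s/>110)/>100)/; s/np.ones((9,9))/np.ones((3,3))/; s/b=P\[P\[:,2\]>74\]/L=cloud("top",d,roi); L=L[np.linalg.norm(L[:,:2]-c,axis=1)<40]; b=L[(L[:,2]>76)\&(L[:,2]<96)]/' m.py
python3 m.py 2>/dev/null
python3 - <<'E'
from h import *
f=np.load('t0.npz'); d=f['d']
for nm,(x,y) in dict(L1=(69,91),L2=(180,91),L3=(174,307),L4=(61,307),R1=(221,117),R2=(331,102),R3=(359,317),R4=(249,331)).items(): print(nm,onplane("top",145+x/3.7,150+y/3.7,57))
for nm,(x,y) in dict(Lb=(116,197),Rb=(289,215)).items(): print(nm,onplane("top",145+x/3.7,150+y/3.7,84))
E
```

```text
cover [ 161  174   33   60 1764] [549.4 243.5] [184.2  96.1] yaw 0.40434575
-90 65 56.89194749148583 1.8180271318997157
-75 66 56.60291571638355 1.8006371774611531
-60 66 56.450008080607674 1.8428185879293026
-45 67 56.20628168267004 1.890171182477873
-30 64 56.86090675020153 1.9549405826588353
-15 60 56.517105940345914 1.91167685907181
0 57 56.43549010876985 1.8730417753706323
15 64 56.00795341300601 1.927871999245183
30 63 56.65563555133988 1.9394480321357959
45 65 56.74643797328773 1.977039079570985
60 57 56.307286494488494 2.1521142022166413
75 52 56.2679370211041 2.094228097862719
block 83 [548.3 240.7  85.3] (array([548.1, 240.3]), array([45.3, 14.1]), array([1., 0.], dtype=float32), np.float32(2.5999353))
cover [ 205  177   38   63 1770] [535.3 100.6] [184.9  95.6] yaw 8.2883215
-90 68 62.11480513094033 1.8471274779917415
-75 63 60.16065825163369 1.8329281426550847
-60 64 58.76999376738391 2.008302319253635
-45 62 57.688164735524026 1.7315382836033903
-30 62 55.87101074329172 1.8379709677647933
-15 62 56.26896605237796 1.688938952073569
0 65 56.75335309792705 1.7670088214295416
15 63 56.93533142979545 1.9777428194893598
30 64 57.65667687833316 1.7972271408525888
45 63 58.94360803926975 1.879177148286379
60 63 60.409433418563836 2.1700805845656186
75 54 61.03599290333838 1.768275922185627
block 77 [533.7  98.6  85.7] (array([533.9,  99.1]), array([47.2, 14.4]), array([1. , 0.2], dtype=float32), np.float32(8.803017))
tray (array([ 567.2, -199.2]), array([160.8, 248.5]), array([ 1. , -0.2], dtype=float32), np.float32(-9.35592)) [-0.6  5.4 28.3]
L1 [637.7 285.9  57. ]
L2 [638.1 192.7  57. ]
L3 [457.7 193.2  57. ]
L4 [457.3 286.4  57. ]
R1 [616.2 157.8  57. ]
R2 [629.3  65.9  57. ]
R3 [450.3  40.7  57. ]
R4 [438.4 131.   57. ]
Lb [546.  237.4  84. ]
Rb [532.   96.8  84. ]
```

Depth already suggests the right-hand cover is bowed: its ends sit about 5 mm higher, while the left cover is flat to within 0.5 mm. Pressing will confirm it. The bowed cover's centre is about (534.5, 99.5) with yaw 8.5°. I'll turn the tool to yaw 188.5° and go over the blue end with the fingers shut.

Request:
{"op": "drive_tool", "data": {
  "motion": "0 0 0 -6.52; 0 0 0 -6.52; 0 0 0 -6.52; 0 0 0 -6.52; 0 0 0 -6.52; -0.8 -3.7 0 0; -0.8 -3.7 0 0; -0.8 -3.7 0 0; -0.8 -3.7 0 0; -0.8 -3.7 0 0",
  "gripper": -1,
  "grip_force": 40
}}

```text
time: 0.93
tool_pos: [332.6, 414.2, 230.9]
tool_rot: [-3.141, -0.001, -2.993]
wrist_force: [-0.2, -0.3, 0.7]
gripper_width: 0.1
gripper_force: 0.0
```

Request:
{"op": "drive_tool", "data": {
  "motion": "-0.8 -3.7 0 0; -0.8 -3.7 0 0; -0.8 -3.7 0 0; -0.8 -3.7 0 0; -0.8 -3.7 0 0; -0.8 -3.7 0 0; -0.8 -3.7 0 0; -0.8 -3.7 0 0; 0 0 2 0; 0 0 0 0"
}}

```text
time: 1.77
tool_pos: [438.7, 130.2, 209.0]
tool_rot: [-3.141, -0.003, -2.998]
wrist_force: [-1.0, 0.3, -0.5]
gripper_width: 0.1
gripper_force: 0.0
```

Request:
{"op": "drive_tool", "data": {
  "motion": "-0.55 -2.2 2.5 0; -0.55 -2.2 2.5 0; 0 0 3 0; 0 0 3 0; 0 0 2.2 0; 0 0 0 0; 0 0 0 0; 0 0 0 0"
}}

```text
time: 2.43
tool_pos: [457.4, 91.9, 80.7]
tool_rot: [3.141, 0.001, -2.992]
wrist_force: [0.5, 0.2, 0.9]
gripper_width: 0.1
gripper_force: 0.0
```

Request:
{"op": "drive_tool", "data": {
  "motion": "0 -0.4 0.8 0; 0 0 0.6 0; 0 0 0.3 0; 0 0 0.2 0; 0 0 0.1 0; 0 0 0.1 0; 0 0 0 0; 0 0 0 0"
}}

```text
time: 3.1
tool_pos: [457.3, 87.1, 58.4]
tool_rot: [3.142, -0.0, -2.993]
wrist_force: [-1.8, -0.1, 1.6]
gripper_width: -0.1
gripper_force: 0.9
```

Request:
{"op": "drive_tool", "data": {
  "motion": "0 0 0.1 0; 0 0 0.1 0; 0 0 0.1 0; 0 0 0 0; 0 0 0 0"
}}

```text
time: 3.52
tool_pos: [457.4, 87.1, 56.1]
tool_rot: [3.141, -0.0, -2.994]
wrist_force: [-6.3, -2.2, 14.4]
gripper_width: -0.4
gripper_force: 7.2
```

Request:
{"op": "drive_tool", "data": {
  "motion": "0 0 0.05 0; 0 0 0 0; 0 0 0 0; 0 0 0 0"
}}

```text
time: 3.85
tool_pos: [457.4, 87.1, 56.0]
tool_rot: [3.141, -0.0, -2.994]
wrist_force: [-8.8, -1.7, 20.9]
gripper_width: 0.1
gripper_force: 10.9
```

```bash
cat > prof.py <<'E'
from h import *
import sys
p,d=snap("top",sys.argv[1]); P=cloud("top",d)
c=np.array([534.5,99.5]); a=np.radians(8.5); e=np.array([np.cos(a),np.sin(a)])
q=P[:,:2]-c; t=q@e; w=q@[-e[1],e[0]]
for k in range(-90,90,15):
    g=(t>=k)&(t<k+15)&(abs(w)>20)&(abs(w)<42)&(P[:,2]<90); print(k,g.sum(),round(float(np.median(P[g,2])),1))
E
python3 prof.py t1
```

```text
-90 1 54.2
-75 4 56.4
-60 19 56.8
-45 21 57.3
-30 23 56.3
-15 28 57.3
0 58 59.4
15 69 60.7
30 74 63.7
45 71 65.4
60 70 68.1
75 60 70.8
```

Request:
{"op": "drive_tool", "data": {
  "motion": "0 0 -0.3 0; 0 0 -0.4 0; 0 0 -0.7 0; 0 0 -1.5 0; 0 0 -2.5 0; 0 0 0 0"
}}

```text
time: 4.4
tool_pos: [459.5, 87.5, 112.7]
tool_rot: [3.14, 0.005, -2.994]
wrist_force: [0.6, 0.2, 0.5]
gripper_width: 0.1
gripper_force: 0.0
```

Request:
{"op": "drive_tool", "data": {
  "motion": "-3.9 0 0 0; -3.9 0 0 0; -3.9 0 0 0; -3.9 0 0 0; 0 0 2 0; 0 0 1 0; 0 0 0 0; 0 0 0 0"
}}

```text
time: 5.07
tool_pos: [610.3, 109.7, 78.2]
tool_rot: [-3.141, -0.002, -2.994]
wrist_force: [-0.7, -0.1, 0.9]
gripper_width: 0.1
gripper_force: 0.0
```

Request:
{"op": "drive_tool", "data": {
  "motion": "0 0 0.8 0; 0 0 0.5 0; 0 0 0.2 0; 0 0 0.2 0; 0 0 0.1 0; 0 0 0.1 0; 0 0 0.1 0; 0 0 0.1 0; 0 0 0.1 0; 0 0 0 0"
}}

```text
time: 5.9
tool_pos: [612.0, 110.1, 56.9]
tool_rot: [3.142, 0.001, -2.993]
wrist_force: [1.1, -0.8, 2.6]
gripper_width: 0.2
gripper_force: 0.9
```

Request:
{"op": "drive_tool", "data": {
  "motion": "0 0 0.1 0; 0 0 0.1 0; 0 0 0.05 0; 0 0 0 0; 0 0 0 0; 0 0 0 0"
}}

```text
time: 6.4
tool_pos: [612.1, 110.2, 56.2]
tool_rot: [3.141, 0.001, -2.994]
wrist_force: [-5.4, 0.1, 17.1]
gripper_width: -0.4
gripper_force: 8.7
```

```bash
python3 prof.py t2
```

```text
-90 37 70.5
-75 35 68.7
-60 36 65.9
-45 37 63.0
-30 34 60.7
-15 35 58.6
0 33 58.2
15 37 56.6
30 34 56.8
45 34 56.2
60 33 56.4
75 2 55.3
```

Request:
{"op": "drive_tool", "data": {
  "motion": "0 0 -0.3 0; 0 0 -0.4 0; 0 0 -0.7 0; 0 0 -2 0; -1 0 -3 0; -3 0 -3 0; -3 0 0 0; 0 0 0 0; 0 0 0 0",
  "gripper": -1
}}

```text
time: 7.2
tool_pos: [681.0, 120.2, 147.5]
tool_rot: [-3.141, -0.0, -2.994]
wrist_force: [-0.2, -0.5, -0.6]
gripper_width: -0.4
gripper_force: 0.0
```

```bash
python3 - <<'E'
from h import *
p,d=snap("top","t3"); P=cloud("top",d)
L=P[(np.hypot(P[:,0]-534.5,P[:,1]-99.5)<45)&(P[:,2]>78)&(P[:,2]<94)]
print(len(L),L.mean(0),rect(L))
cv2.imwrite('pics/t3.png',cv2.resize(p[150:255,145:360,::-1],None,fx=3.7,fy=3.7,interpolation=cv2.INTER_CUBIC))
print(arm.state()['tool_pos'])
E
```

```text
77 [533.7  98.6  85.8] (array([533.6,  99.1]), array([46.3, 14.1]), array([1. , 0.1], dtype=float32), np.float32(8.281884))
[680.  119.9 147.2]
```

View pics/t3.png

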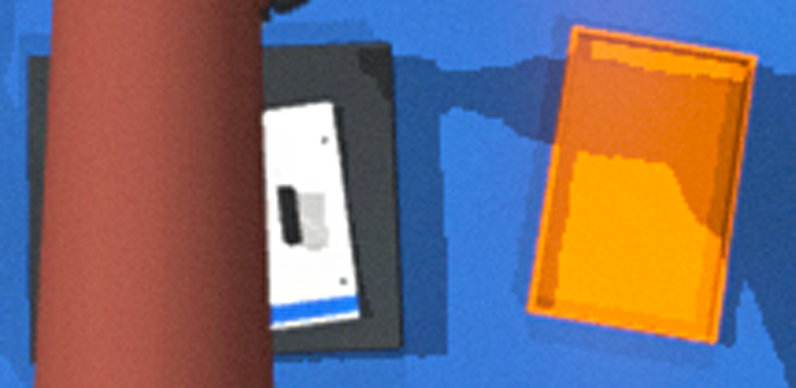

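The cover hasn't moved: its block at (289,215) is at (533.8, 99). Next I open halfway and grasp the block.

Request:
{"op": "drive_tool", "data": {
  "motion": "3.7 0 0 0; 3.7 0 0 0; 3.7 0 0 0; 3.7 0 0 0; 0 0 2.5 0; 0 0 2 0; 0 0 0 0; 0 0 0 0; 0 0 0 0",
  "gripper": 0
}}

```text
time: 8.0
tool_pos: [534.1, 98.4, 103.6]
tool_rot: [-3.141, 0.0, -2.994]
wrist_force: [-0.5, 0.3, 0.2]
gripper_width: 42.6
gripper_force: 0.0
```

Request:
{"op": "drive_tool", "data": {
  "motion": "0 0.05 2 0; 0 0 1.5 0; 0 0 0.5 0; 0 0 0.3 0; 0 0 0 0; 0 0 0 0; 0 0 0 0"
}}

```text
time: 8.58
tool_pos: [534.6, 99.1, 60.8]
tool_rot: [3.141, 0.001, -2.994]
wrist_force: [0.7, 0.3, 0.3]
gripper_width: 42.5
gripper_force: 0.0
```

Request:
{"op": "drive_tool", "data": {
  "motion": "0 0 0 0; 0 0 0 0; 0 0 0 0; 0 0 0 0; 0 0 0 0; 0 0 0 0; 0 0 0 0; 0 0 0 0",
  "gripper": -1,
  "grip_force": 60
}}

```text
time: 9.25
tool_pos: [534.2, 99.2, 60.4]
tool_rot: [3.141, 0.001, -2.993]
wrist_force: [-1.0, -0.2, 6.3]
gripper_width: 12.8
gripper_force: 59.8
```

Request:
{"op": "drive_tool", "data": {
  "motion": "0 0 -0.3 0; 0 0 -0.7 0; 0 0 -1.5 0; 0 0 -2.5 0; 0 0 -2.5 0; 0 0 -1.5 3; 0 0 -1 5; 0 0 0 5; 0 0 0 4.9; 0 0 0 0"
}}

```text
time: 10.08
tool_pos: [533.6, 98.8, 160.0]
tool_rot: [-3.141, -0.0, 2.973]
wrist_force: [-0.4, -0.1, -3.6]
gripper_width: 13.3
gripper_force: 58.6
```

Request:
{"op": "drive_tool", "data": {
  "motion": "-0.5 -1.8 0 0; -0.8 -2.9 0 0; -0.9 -3.2 0 0; -0.9 -3.2 0 0; -0.9 -3.2 0 0; -0.9 -3.2 0 0; -0.9 -3.2 0 0; -0.9 -3.2 0 0; -0.8 -2.9 0 0; -0.6 -2.1 0 0"
}}

```text
time: 10.92
tool_pos: [565.7, -202.8, 159.7]
tool_rot: [-3.14, -0.001, 2.978]
wrist_force: [-0.4, -0.1, -4.1]
gripper_width: 12.9
gripper_force: 58.8
```

Request:
{"op": "drive_tool", "data": {
  "motion": "0 0 0 0; 0 0 0 0; 0 0 0 0"
}}

```text
time: 11.17
tool_pos: [566.3, -198.7, 159.4]
tool_rot: [3.141, -0.001, 2.979]
wrist_force: [-0.0, 1.2, -4.0]
gripper_width: 12.9
gripper_force: 59.1
```

```bash
python3 - <<'E'
from h import *
p,d=snap("scene","s1"); cv2.imwrite('pics/s1.png',cv2.resize(p[:,:,::-1],(800,600)))
s=arm.state(); print(s['tool_pos'],s['tool_rot'],s['gripper_width'])
E
```

```text
[ 566.5 -198.1  159.5] [ 3.1 -0.   3. ] 13.045793927256886
```

View pics/s1.png

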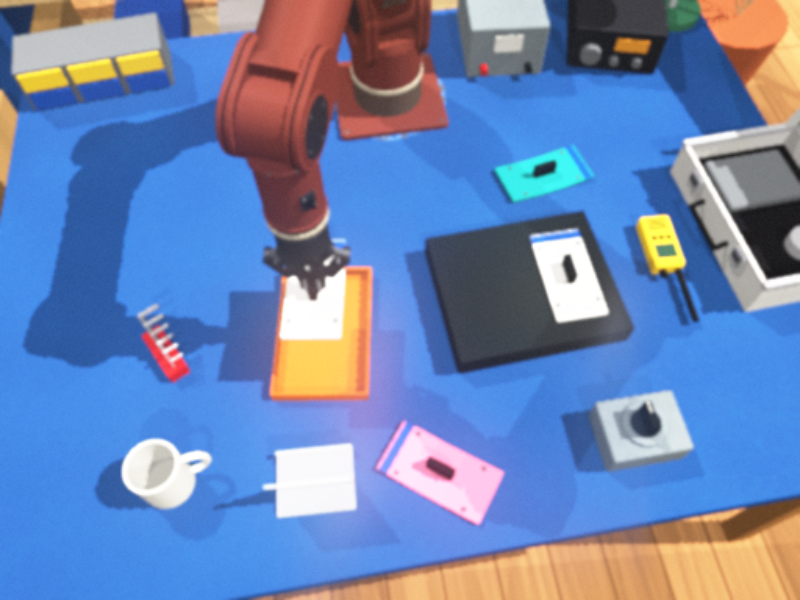

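The cover is held over the tray at about (315,300), aligned with it, and the other cover still lies on the plate. I'm lowering it now.

Request:
{"op": "drive_tool", "data": {
  "motion": "0 0 2.5 0; 0 0 3 0; 0 0 3 0; 0 0 2.5 0; 0 0 1.5 0; 0 0 0.8 0; 0 0 0.4 0; 0 0 0 0; 0 0 0 0"
}}

```text
time: 11.97
tool_pos: [567.3, -199.2, 23.8]
tool_rot: [3.142, 0.001, 2.978]
wrist_force: [0.2, -0.4, -4.5]
gripper_width: 12.8
gripper_force: 59.0
```

Request:
{"op": "drive_tool", "data": {
  "motion": "0 0 0.2 0; 0 0 0.15 0; 0 0 0.1 0; 0 0 0.1 0; 0 0 0 0; 0 0 0 0"
}}

```text
time: 12.47
tool_pos: [566.5, -199.4, 17.3]
tool_rot: [-3.142, -0.0, 2.977]
wrist_force: [-0.6, -0.6, -4.1]
gripper_width: 13.1
gripper_force: 59.0
```

Request:
{"op": "drive_tool", "data": {
  "motion": "0 0 0.1 0; 0 0 0.1 0; 0 0 0.1 0; 0 0 0 0; 0 0 0 0; 0 0 0 0"
}}

```text
time: 12.97
tool_pos: [566.5, -199.4, 14.5]
tool_rot: [3.142, 0.0, 2.977]
wrist_force: [-1.6, 0.8, 1.4]
gripper_width: 13.0
gripper_force: 59.8
```

Contact: the force has gone from -4 to +1.4 N. One more small step down, then release.

Request:
{"op": "drive_tool", "data": {
  "motion": "0 0 0.03 0; 0 0 0 0; 0 0 0 0"
}}

```text
time: 13.22
tool_pos: [566.6, -199.4, 14.5]
tool_rot: [3.141, 0.0, 2.977]
wrist_force: [-4.8, 0.6, 6.6]
gripper_width: 13.3
gripper_force: 60.6
```

Request:
{"op": "drive_tool", "data": {
  "motion": "0 0 0 0; 0 0 0 0; 0 0 0 0; 0 0 0 0; 0 0 0 0; 0 0 0 0",
  "gripper": -0.2
}}

```text
time: 13.72
tool_pos: [566.6, -199.4, 14.0]
tool_rot: [-3.141, 0.0, 2.977]
wrist_force: [-0.1, -0.4, -0.3]
gripper_width: 33.8
gripper_force: 0.0
```

Request:
{"op": "drive_tool", "data": {
  "motion": "0 0 -0.5 0; 0 0 -1 0; 0 0 -2 0; 0 0 -3 0; 0 0 -3.5 0; 0 0 -3.5 0; 0 0 -2 0; 3 0 0 0; 3 0 0 0; 3 0 0 0"
}}

```text
time: 14.55
tool_pos: [476.9, -185.0, 169.9]
tool_rot: [-3.141, 0.001, 2.977]
wrist_force: [-1.0, -0.3, 0.6]
gripper_width: 34.0
gripper_force: 0.0
```

```bash
python3 - <<'E'
from h import *
p,d=snap("scene","s2"); cv2.imwrite('pics/s2.png',cv2.resize(p[:,:,::-1],(800,600)))
s=arm.state(); print(s['tool_pos'],s['wrist_force'],s['gripper_width'],s['time'])
E
```

```text
[ 471.2 -185.   169.1] [-3.  -3.  -1.5] 34.13799451565646 14.6
```

View pics/s2.png

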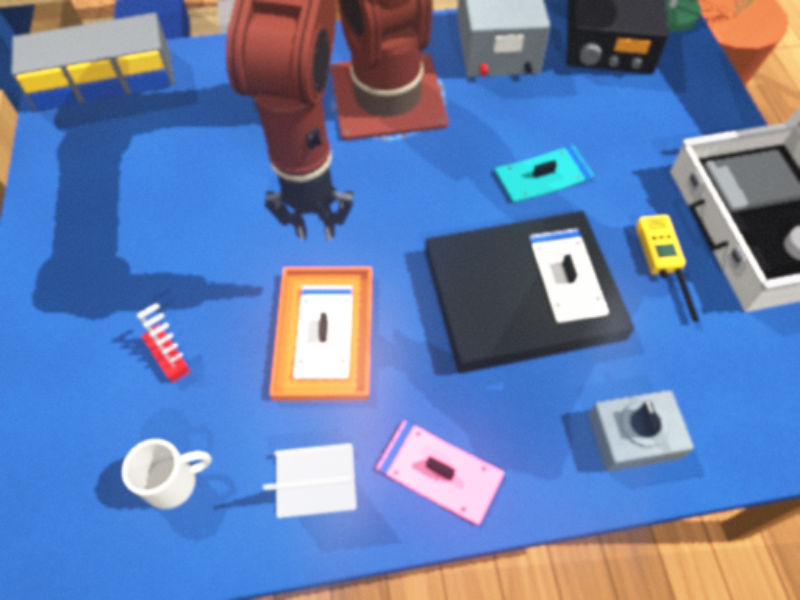

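The bowed cover lies inside the tray at (323,332), and the flat one is still on the plate at (568,275). Nothing else has moved. I'll let the arm settle, then hand in.

Request:
{"op": "drive_tool", "data": {
  "motion": "0 0 0 0; 0 0 0 0; 0 0 0 0; 0 0 0 0"
}}

```text
time: 14.93
tool_pos: [478.6, -184.8, 169.3]
tool_rot: [-3.141, 0.001, 2.978]
wrist_force: [-0.5, -0.4, 0.5]
gripper_width: 34.3
gripper_force: 0.0
```

```bash
python3 -c "
from bench import arm
print(arm.sign_off())"
```

```text
the job is handed in; nothing more can be done
None
```

The job is handed in at about 15 s: the bowed cover (the right-hand one seen from above) was rocked blue end then plain end and set down in the orange tray; I identified it from depth readings and confirmed it by pressing, so the flat cover, still on the plate, was never pressed.

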